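# Switch on the kiln boxes in their safe order

## Task

Get the kiln ready with the three loose grey control boxes on the bench: with the fingertips, press the small round cap (extractor fan) down, then the large square cap (controller), then the long narrow bar cap (heating), each lightly and well down so that it stays down. Never press a cap before its turn, do not shove, tip or lift the boxes, and leave the other things on the bench alone.

Things in the scene. Friction and masses are not known exactly. Their poses are not given: they have to be found in the camera images.
- round_box: loose grey control box, 76 x 76 mm and 42 mm high on four rubber feet, 0.7 kg, battery powered (no cable), with one push cap in the middle of its top; origin at the centre of its underside, z up. A fixed dark blue bench vice, under 160 mm high, stands among the boxes. This one carries the small round cap, diameter 28 mm
- round_cap_top (a point): centre of the flat top face of the white small round cap, diameter 28 mm; moves down with the cap. 66 mm above the table when up, 52 mm when fully down; the housing round it is 42 mm high. Axes: those of its box, z up
- round_cap (a joint): push cap of the round box, a slide straight down in m: 0 = fully up (starts 0 to 0.001), 0.014 = hard stop. It has no spring: it stays where it is pushed to. About 3.5 to 5 N moves it. It has switched on from 0.006; from 0.003 it counts as pressed. The box is for light use: over 30 N on it is too hard
- square_box: loose grey control box, 76 x 76 mm and 42 mm high on four rubber feet, 0.7 kg, battery powered (no cable), with one push cap in the middle of its top; origin at the centre of its underside, z up. A fixed dark blue bench vice, under 160 mm high, stands among the boxes. This one carries the large square cap, 50 x 50 mm
- square_cap_top (a point): centre of the flat top face of the white large square cap, 50 x 50 mm; moves down with the cap. 66 mm above the table when up, 52 mm when fully down; the housing round it is 42 mm high. Axes: those of its box, z up
- square_cap (a joint): push cap of the square box, a slide straight down in m: 0 = fully up (starts 0 to 0.001), 0.014 = hard stop. It has no spring: it stays where it is pushed to. About 3.5 to 5 N moves it. It has switched on from 0.006; from 0.003 it counts as pressed. The box is for light use: over 30 N on it is too hard
- bar_box: loose grey control box, 76 x 76 mm and 42 mm high on four rubber feet, 0.7 kg, battery powered (no cable), with one push cap in the middle of its top; origin at the centre of its underside, z up. A fixed dark blue bench vice, under 160 mm high, stands among the boxes. This one carries the narrow bar-shaped cap, 60 mm along its box's x and 18 mm along y
- bar_cap_top (a point): centre of the flat top face of the white narrow bar-shaped cap, 60 mm along its box's x and 18 mm along y; moves down with the cap. 66 mm above the table when up, 52 mm when fully down; the housing round it is 42 mm high. Axes: those of its box, z up
- bar_cap (a joint): push cap of the bar box, a slide straight down in m: 0 = fully up (starts 0 to 0.001), 0.014 = hard stop. It has no spring: it stays where it is pushed to. About 3.5 to 5 N moves it. It has switched on from 0.006; from 0.003 it counts as pressed. The box is for light use: over 30 N on it is too hard
- water_pot: small blue tub, 72 mm across, 62 mm high, loose bystander; origin at the centre of its underside
- clay_cutter: round metal clay cutter, 62 mm across, 30 mm high, loose bystander; origin at the centre of its underside
- clay_lump: brown lump of clay, 50 x 62 x 35 mm high, loose bystander; origin at the centre of its underside
- stamp_tin: flat dark red tin, 99 x 134 x 36 mm high, loose bystander on the left; origin at the centre of its underside
Things that resemble listed ones, but are neither listed nor needed, are in the scene too. Leave any pink look-alike of the bar_box alone.

How it is judged (in metres and radians):
On the way, in this order (a step that is already met when the one before it is completed fails the run):
1. the round cap is pressed down far enough to stay switched on (value of joint round_cap above 0.006 m), for 0.1 s.
2. the square cap is pressed down far enough to stay switched on (value of joint square_cap above 0.006 m), for 0.1 s.
3. the bar cap is pressed down far enough to stay switched on (value of joint bar_cap above 0.006 m), for 0.1 s.
At the end, for the whole second after the job is handed in: All three caps stay at least 6 mm down of their 14 mm; the boxes stand upright and at rest within 25 mm of where they began, and the bystanders within 30 mm (value of joint each of round_cap, square_cap, bar_cap above 0.006 m and distance of each of round_box, square_box, bar_box from where it was at the start of the episode below 0.025 m and angle between each of round_box, square_box, bar_box's own z axis and vertical below 0.1 rad and linear speed of each of round_box, square_box, bar_box below 0.02 m/s and distance of each of water_pot, clay_cutter, clay_lump, stamp_tin from where it was at the start of the episode below 0.03 m); the robot touches nothing.
It fails at once if the square cap is pressed (3 mm) before the round one is on (value of joint square_cap above 0.003 m and value of joint round_cap below 0.006 m).
It fails at once if the bar cap is pressed (3 mm) before the square one is on (value of joint bar_cap above 0.003 m and value of joint square_cap below 0.006 m).
It fails at once if a control box is struck or pressed with more than 30 N (contact force between any of the arm, the fingers and round_box above 30 N or contact force between any of the arm, the fingers and square_box above 30 N or contact force between any of the arm, the fingers and bar_box above 30 N).
It fails at once if a control box is shoved 25 mm or more, lifted 10 mm or tipped (not (distance of round_box from where it was at the start of the episode below 0.025 m) or not (distance of square_box from where it was at the start of the episode below 0.025 m) or not (distance of bar_box from where it was at the start of the episode below 0.025 m) or not (angle between round_box's own z axis and vertical below 0.1 rad) or not (angle between square_box's own z axis and vertical below 0.1 rad) or not (angle between bar_box's own z axis and vertical below 0.1 rad) or height (world z) of any of round_box, square_box, bar_box above 0.01 m).
It fails at once if a bystander is moved more than 30 mm (distance of any of water_pot, clay_cutter, clay_lump, stamp_tin from where it was at the start of the episode above 0.03 m).
It also fails if it takes over 45 s, if anything falls off the work surface, if the arm or the gripper's body presses on something with over 40 N, if the wrist force passes 120 N, or if a joint passes its speed limit or range.

## Robot

A 6-joint arm with a two-finger parallel gripper is mounted at the origin on a cart in front of the work surface, level with it; the furniture and walls round the work are solid. World frame = base frame: x ahead of the robot, y to its left, z up, the work surface at z = 0. Lengths are in mm, angles in rad, forces in N, time in s.
With the tool pointing down it reaches from about 225 to 875 mm from the base axis. Payload 3.4 kg.
Tool frame: the origin (TCP) lies midway between the tips of the shut fingers; the grasp point (between the pads) lies 19 mm behind it (arm.grip_depth is the distance from the TCP to the grasp point, in mm); y points along the fingers, x is the direction in which the jaws open and shut, and the axes are right-handed (so a half turn about y gives the same grasp; the last joint's range is limited). The gripper opens to 85 mm and grips with 20 to 120 N. Pads are 22 mm wide; open, the fingers measure 114 mm over their backs; the gripper's body (76 mm by 85 mm) begins 54 mm behind the grasp point. The pads swing forward as they close: fully open they stand 13 mm farther back than shut.
Start: joints at [-1.404, 0.276, 1.505, -0, 1.361, -0.121], TCP at [163.208, -551.385, 231.328] pointing down, gripper open.
Joint ranges: [-2.89, 2.89], [-0.75, 2.08], [0.22, 2.7], [-1.18, 4.32], [0.11, 2.71], [-2.7, 2.7]. Speed limits (rad/s): [2.57, 2.57, 3.14, 3.14, 3.14, 3.14].

## Interface

Orientations are given as a unit quaternion [w, x, y, z].
In Python, from plant import telemetry, eyes, workorder, arm gives the robot as it stands.
- The arm moves only by the tool carry_out, never from a script. Its argument "commands" is a list of rows, each an object of numbers: "claw": the finger opening in mm, from 0 to 85.4; "dx", "dy", "dz": the shift along the tool's x, y, z in mm; "rx", "ry", "rz": the turn, a rotation vector about the tool's x, y, z in rad. In form: [{"claw": .., "dx": .., "dy": .., "dz": .., "rx": .., "ry": .., "rz": ..}, ...]. A call has 1 to 10 rows; each row is the pose to reach, as a shift and turn from the pose measured when the call began, along the tool's axes at that moment; what a row does not reach only later rows make up. A row lasts 1/10 s, in which the tool goes at most 50 mm and 8.59 degrees, less where a joint would pass 70% of its speed; a pose out of reach is approached as far as the arm can. A call with a gripper value outside its range is refused whole. The fingers move at their own pace and stop on an object; the grip force is fixed at half the most. Time passes only in rows, so rows that repeat a pose let the fingers close. It gives the time, the measured TCP pose, the force and the opening at its end, in the units of the state.
- telemetry.sense(): the state, without advancing time (a new reading comes with each control period).
- eyes.camera(name): name is "scene" or "top" or "wrist"; returns the picture (480x640x3 uint8, red, green, blue); there is no depth.
- eyes.camera_info(name): a dict with "mtx" (3x3 intrinsics, pixels), "k1" (the pictures are not rectified: a ray, as slopes to the right and down, at radius r is drawn at 1 + k1 r^2 times it, then the intrinsics apply), "R" (3x3) and "t" (3): a world point X has camera coordinates R X + t; the wrist camera has in their place "hand_eye" (4x4, takes a point from camera to tool coordinates, whose origin is the TCP and whose axes are the tool frame's). Camera axes: x right, y down, z forward; pixel columns grow to the right and rows downward; lengths in mm; the calibration is good to about 2 mm. A picture is of the moment at which its call begins: read the wrist's pose just before it. camera_info takes no time and is no camera call.
- workorder.job_done(): hands the job in, once; it reports no verdict.
The state is a dict: "clock": time; "q": joint angles; "qd": joint speeds; "joint_efforts": joint torques, N m; "eef_pos": TCP position; "ee_rot": TCP orientation; "contact_force": force on the tool from outside, world axes, zero at the start; "ft_torque": the same for the moment, N m; "gripper_width": finger opening in mm.
Only numpy, scipy, OpenCV 4.12 (cv2) and the standard library are available. Lean on these libraries where they do the work, as an engineer would, in place of code of your own. Each camera call takes 0.05 s, during which the arm holds its last target.

## Working session

There is one attempt and no reset: what is moved stays moved. The work goes in short steps, Python scripts to look and compute and a tool call to move; the robot and the scene stay as the last step left them, time stands still between calls to the robot, and variables do not carry over. Pictures are saved under pics/ and viewed, and the job is handed in when it is done.

Besides the shell and the picture viewer there is one more tool, called after "Emit:" by a JSON object that holds its "method" and its "body". carry_out: Moves the arm, as the interface text tells. Its arguments: {"type":"object","properties":{"commands":{"type":"array","items":{"type":"object","properties":{"claw":{"type":"number"},"dx":{"type":"number"},"dy":{"type":"number"},"dz":{"type":"number"},"rx":{"type":"number"},"ry":{"type":"number"},"rz":{"type":"number"}}}}},"required":["commands"]}

```bash
mkdir -p pics; python3 - <<'E'
from plant import telemetry, eyes, workorder, arm
import cv2
print(telemetry.sense())
for n in ("scene","top"):
    cv2.imwrite(f"pics/{n}0.png",eyes.camera(n)[:,:,::-1]); print(n,eyes.camera_info(n))
print(eyes.camera_info("wrist"))
E
```

```text
{'clock': 0.0, 'q': array([-1.40403091e+00,  2.76620384e-01,  1.50613933e+00,  9.61698872e-06,
        1.36068371e+00, -1.20979260e-01]), 'qd': array([ 0.00224561, -0.00177574, -0.00044864, -0.00088655, -0.00160627,
       -0.00017623]), 'joint_efforts': array([-1.01778842e-03, -4.16779017e+01, -2.45803910e+01, -2.54783063e-04,
        1.10047107e-02,  1.13206886e-05]), 'eef_pos': array([ 163.10154094, -550.83707747,  230.42275554]), 'ee_rot': array([ 0.56697608, -0.56606731,  0.42361711, -0.42267538]), 'contact_force': array([ 0.23601739, -0.06505543, -0.49433427]), 'ft_torque': array([-0.02350812,  0.00654943,  0.03241446]), 'gripper_width': 85.14639912403054}
scene {'mtx': array([[527.64390749,   0.        , 319.14473667],
       [  0.        , 527.64390749, 240.22559811],
       [  0.        ,   0.        ,   1.        ]]), 'k1': 0.01350085197810528, 'R': array([[-0.98940665, -0.14441445,  0.01479684],
       [-0.09622154,  0.57605912, -0.8117249 ],
       [ 0.10870095, -0.80454979, -0.5838525 ]]), 't': array([ 530.68040719,   54.02340758, 1349.12284131])}
top {'mtx': array([[478
[... 227 characters left out ...]
      [-0.97381842,  0.0881142 , -0.20955566],
       [ 0.20880136, -0.01779634, -0.97779614]]), 't': array([ 109.87479553,  538.13729716, 1158.46042484])}
{'mtx': array([[427.02532   ,   0.        , 324.80679876],
       [  0.        , 427.02532   , 236.22152368],
       [  0.        ,   0.        ,   1.        ]]), 'k1': -0.09828539547547853, 'hand_eye': array([[ 9.99999324e-01,  8.65115626e-04,  7.76754789e-04,
         1.03397887e+00],
       [-5.10872774e-04, -2.73184140e-01,  9.61961623e-01,
        -1.43172500e+02],
       [ 1.04440512e-03, -9.61961370e-01, -2.73183514e-01,
         6.86045462e+01],
       [ 0.00000000e+00,  0.00000000e+00,  0.00000000e+00,
         1.00000000e+00]])}
```

View pics/scene0.png

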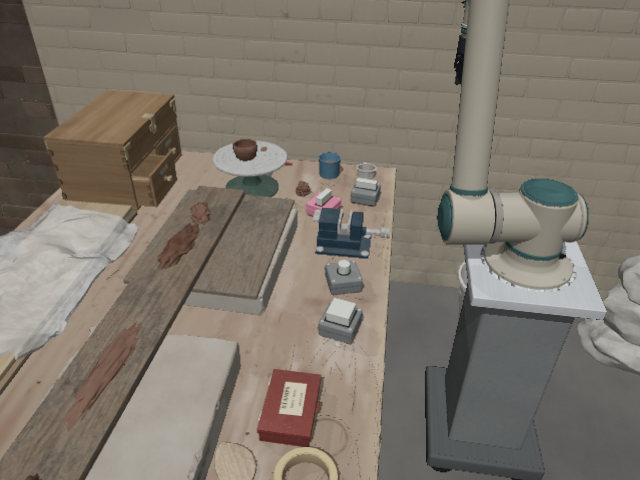

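View pics/top0.png

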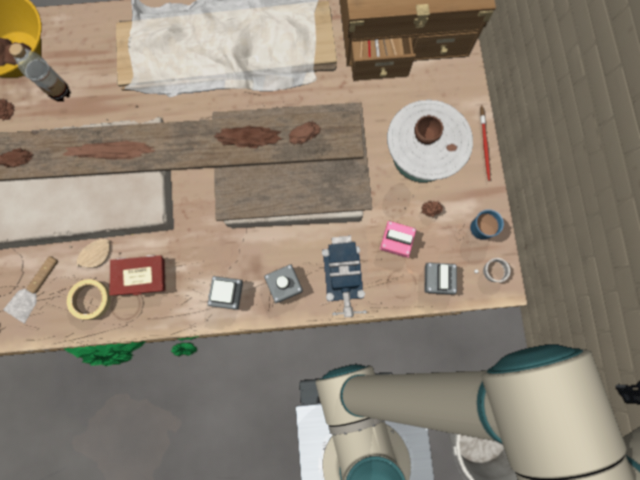

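The top view shows three grey boxes: round cap at (282,283), square at (224,291), bar at (441,278). The pink bar look-alike is at (399,238) and the vice is at (343,270). Next I'll enlarge this and measure the cap tops.

```bash
cat > h.py <<'E'
import numpy as np, cv2
from plant import telemetry, eyes
def ray(ci,px):
    p=cv2.undistortPoints(np.array([[px]],float),ci['mtx'],np.array([ci['k1'],0,0,0.]))[0,0]
    R,t=ci['R'],ci['t']; return -R.T@t, R.T@np.array([p[0],p[1],1])
def plane(ci,px,z):
    o,d=ray(ci,px); return o+d*(z-o[2])/d[2]
def proj(ci,X):
    return cv2.projectPoints(np.array([X],float),cv2.Rodrigues(ci['R'])[0],ci['t'],ci['mtx'],np.array([ci['k1'],0,0,0.]))[0][0,0]
E
python3 - <<'E'
from h import *
for n,seeds in (("top",dict(round=(282,283),square=(224,291),bar=(444,277))),("scene",dict(round=(343,266),square=(341,312),bar=(367,184)))):
    ci=eyes.camera_info(n); im=cv2.imread(f"pics/{n}0.png")
    for k,(x,y) in seeds.items():
        c=im[y-25:y+25,x-25:x+25]
        hsv=cv2.cvtColor(c,cv2.COLOR_BGR2HSV)
        m=((hsv[...,2]>195)&(hsv[...,1]<40)).astype(np.uint8)
        nl,lab,st,ce=cv2.connectedComponentsWithStats(m)
        i=min(range(1,nl),key=lambda i:np.hypot(*(ce[i]-25))-st[i,4]*.05)
        cc=ce[i]+[x-25,y-25]
        cn=cv2.findContours((lab==i).astype(np.uint8),0,1)[0]; r=cv2.minAreaRect(max(cn,key=cv2.contourArea))
        bx=cv2.boxPoints(r)+[x-25,y-25]
        print(n,k,"px",cc.round(1),"area",st[i,4],"world",plane(ci,cc,65.5).round(1), [np.linalg.norm(plane(ci,bx[j],65)-plane(ci,bx[j+1],65)).round() for j in(0,1)],
          [np.degrees(np.arctan2(*(plane(ci,bx[j+1],65)-plane(ci,bx[j],65))[[1,0]])).round() for j in(0,1)])
im=cv2.imread("pics/top0.png")[220:320,200:520]; cv2.imwrite("pics/crop.png",cv2.resize(im,None,fx=2.5,fy=2.5,interpolation=2))
ci=eyes.camera_info("top")
for n,p in dict(vice1=(323,240),vice2=(365,295),viceh=(347,313)).items(): print(n,plane(ci,p,0).round(),plane(ci,p,120).round())
for n,p,z in (("pot",(487,224),62),("cutter",(497,270),30),("clay",(432,208),30),("tin",(138,276),36),("pink",(400,236),66)): print(n,plane(ci,p,z).round())
E
```

```text
top round px [281.6 281.4] area 87 world [455.3 166.4  65.5] [np.float64(25.0), np.float64(22.0)] [np.float64(-4.0), np.float64(-95.0)]
top square px [221.7 290.8] area 388 world [445.3 315.8  65.5] [np.float64(49.0), np.float64(50.0)] [np.float64(-11.0), np.float64(-103.0)]
top bar px [444.  276.1] area 160 world [ 432.1 -237.1   65.5] [np.float64(15.0), np.float64(55.0)] [np.float64(-95.0), np.float64(172.0)]
scene round px [343.4 263.3] area 49 world [455.9 167.6  65.5] [np.float64(21.0), np.float64(19.0)] [np.float64(-171.0), np.float64(96.0)]
scene square px [340.7 307.8] area 340 world [445.4 318.3  65.5] [np.float64(48.0), np.float64(52.0)] [np.float64(-94.0), np.float64(166.0)]
scene bar px [365.9 180.5] area 45 world [ 432.8 -232.5   65.5] [np.float64(15.0), np.float64(54.0)] [np.float64(-90.0), np.float64(170.0)]
vice1 [565.  53.   0.] [539.  56. 120.]
vice2 [409. -43.   0.] [398. -31. 120.]
viceh [367.   9.   0.] [360.  16. 120.]
pot [ 555. -367.   62.]
cutter [ 439. -385.   30.]
clay [ 619. -241.   30.]
tin [506. 533.  36.]
pink [ 543. -141.   66.]
```

View pics/crop.png

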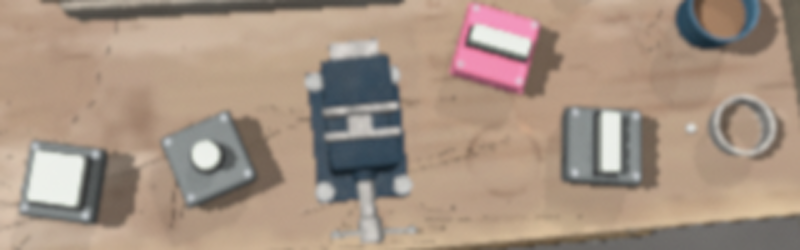

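The crop settles it: grey boxes at crop (208,155) round, (57,180) square and (610,142) bar; the pink one at (500,40) is the decoy. The two views agree to 1–5 mm, and the cap sizes (about 25, 50 and 15x55 mm) fit the description. Now I'll work out the tool axes and offsets.

```bash
cat >> h.py <<'E'
from scipy.spatial.transform import Rotation as Ro
def off(T):
    s=telemetry.sense(); q=s['ee_rot']; R=Ro.from_quat([q[1],q[2],q[3],q[0]]).as_matrix()
    print("t",round(s['clock'],2),"pos",s['eef_pos'].round(1),"F",s['contact_force'].round(2)); print(R.round(3))
    for t in T: print(t, "tool shift",(R.T@(np.array(t)-s['eef_pos'])).round(1))
E
python3 - <<'E'
from h import *
off([(455.5,167,230),(455.5,167,80)])
E
```

```text
t 0.1 pos [ 163.1 -550.9  230.5] F [-0.54  0.16 -0.49]
[[ 0.284 -0.     0.959]
 [-0.959  0.002  0.284]
 [-0.002 -1.     0.   ]]
(455.5, 167, 230) tool shift [-605.3    1.6  484.1]
(455.5, 167, 80) tool shift [-605.1  151.6  484.1]
```

Emit:
{"method": "carry_out", "body": {"commands": [{"claw":0,"dx":-38,"dy":0,"dz":30},{"claw":0,"dx":-76,"dy":0,"dz":60},{"claw":0,"dx":-114,"dy":0,"dz":91},{"claw":0,"dx":-151,"dy":0,"dz":121},{"claw":0,"dx":-189,"dy":0,"dz":151},{"claw":0,"dx":-227,"dy":0,"dz":182},{"claw":0,"dx":-265,"dy":0,"dz":212},{"claw":0,"dx":-303,"dy":0,"dz":242},{"claw":0,"dx":-303,"dy":0,"dz":242},{"claw":0,"dx":-303,"dy":0,"dz":242}]}}

```text
invalid input at $.commands[0]: expected keys claw, dx, dy, dz, rx, ry, rz
```

```bash
python3 - <<'E'
from h import *
off([(455.5,167,230),(455.5,167,80)]); print(telemetry.sense()['q'].round(2))
E
```

```text
t 0.1 pos [ 163.1 -550.9  230.5] F [-0.54  0.16 -0.49]
[[ 0.284 -0.     0.959]
 [-0.959  0.002  0.284]
 [-0.002 -1.     0.   ]]
(455.5, 167, 230) tool shift [-605.3    1.6  484.1]
(455.5, 167, 80) tool shift [-605.1  151.6  484.1]
[-1.4   0.28  1.51 -0.    1.36 -0.12]
```

Emit:
{"method": "carry_out", "body": {"commands": [{"claw":0,"dx":-38,"dy":0,"dz":30,"rx":0,"ry":0,"rz":0},{"claw":0,"dx":-76,"dy":0,"dz":60,"rx":0,"ry":0,"rz":0},{"claw":0,"dx":-114,"dy":0,"dz":91,"rx":0,"ry":0,"rz":0},{"claw":0,"dx":-151,"dy":0,"dz":121,"rx":0,"ry":0,"rz":0},{"claw":0,"dx":-189,"dy":0,"dz":151,"rx":0,"ry":0,"rz":0},{"claw":0,"dx":-227,"dy":0,"dz":182,"rx":0,"ry":0,"rz":0},{"claw":0,"dx":-265,"dy":0,"dz":212,"rx":0,"ry":0,"rz":0},{"claw":0,"dx":-303,"dy":0,"dz":242,"rx":0,"ry":0,"rz":0},{"claw":0,"dx":-303,"dy":0,"dz":242,"rx":0,"ry":0,"rz":0},{"claw":0,"dx":-303,"dy":0,"dz":242,"rx":0,"ry":0,"rz":0}]}}

```text
clock: 1.1
eef_pos: [309.3, -190.8, 231.0]
ee_rot: [0.567, -0.567, 0.422, -0.422]
contact_force: [-0.3, -0.5, 0.8]
gripper_width: -0.2
```

```bash
python3 - <<'E'
from h import *
off([(455.5,167,230),(455.5,167,80)]); print(telemetry.sense()['q'].round(2))
E
```

```text
t 1.1 pos [ 309.3 -190.8  231. ] F [-0.33 -0.54  0.75]
[[ 0.288 -0.001  0.958]
 [-0.958  0.001  0.288]
 [-0.001 -1.    -0.   ]]
(455.5, 167, 230) tool shift [-300.6    1.3  242.9]
(455.5, 167, 80) tool shift [-300.5  151.3  242.9]
[-0.75 -0.05  1.89  0.    1.3   0.53]
```

Emit:
{"method": "carry_out", "body": {"commands": [{"claw":0,"dx":-38,"dy":0,"dz":30,"rx":0,"ry":0,"rz":0},{"claw":0,"dx":-76,"dy":0,"dz":61,"rx":0,"ry":0,"rz":0},{"claw":0,"dx":-114,"dy":0,"dz":91,"rx":0,"ry":0,"rz":0},{"claw":0,"dx":-151,"dy":0,"dz":122,"rx":0,"ry":0,"rz":0},{"claw":0,"dx":-189,"dy":0,"dz":152,"rx":0,"ry":0,"rz":0},{"claw":0,"dx":-227,"dy":0,"dz":182,"rx":0,"ry":0,"rz":0},{"claw":0,"dx":-265,"dy":0,"dz":213,"rx":0,"ry":0,"rz":0},{"claw":0,"dx":-300,"dy":0,"dz":243,"rx":0,"ry":0,"rz":0},{"claw":0,"dx":-300,"dy":0,"dz":243,"rx":0,"ry":0,"rz":0},{"claw":0,"dx":-300,"dy":0,"dz":243,"rx":0,"ry":0,"rz":0}]}}

```text
clock: 2.1
eef_pos: [456.7, 165.4, 230.4]
ee_rot: [-0.567, 0.568, -0.423, 0.422]
contact_force: [0.5, -0.4, 0.2]
gripper_width: 0.1
```

```bash
python3 - <<'E'
from h import *
off([(455.5,167,80),(455.5,167,66),(455.5,167,56)]); print(telemetry.sense()['q'].round(2))
cv2.imwrite("pics/w1.png",eyes.camera("wrist")[:,:,::-1])
E
```

```text
t 2.1 pos [456.7 165.4 230.4] F [ 0.5  -0.42  0.22]
[[ 0.287 -0.002  0.958]
 [-0.958 -0.001  0.287]
 [ 0.    -1.    -0.002]]
(455.5, 167, 80) tool shift [ -1.9 150.4  -0.4]
(455.5, 167, 66) tool shift [ -1.9 164.4  -0.3]
(455.5, 167, 56) tool shift [ -1.9 174.4  -0.3]
[ 0.2   0.14  1.68 -0.    1.32  1.48]
```

View pics/w1.png

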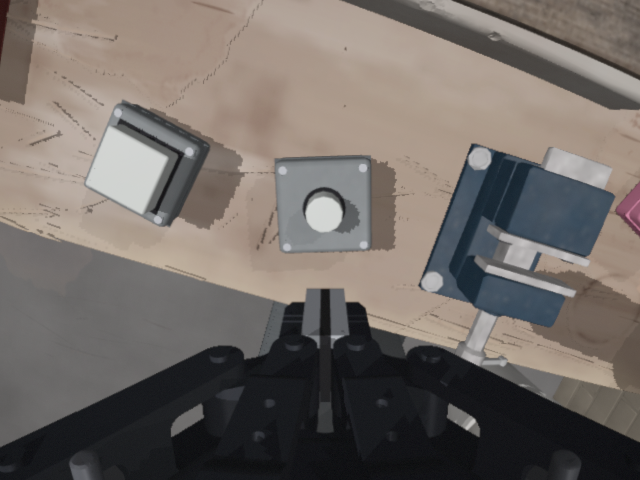

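```bash
cat >> h.py <<'E'
def wplane(px,z):
    s=telemetry.sense(); q=s['ee_rot']; R=Ro.from_quat([q[1],q[2],q[3],q[0]]).as_matrix(); ci=eyes.camera_info("wrist"); H=ci['hand_eye']
    p=cv2.undistortPoints(np.array([[px]],float),ci['mtx'],np.array([ci['k1'],0,0,0.]))[0,0]
    d=R@H[:3,:3]@np.array([p[0],p[1],1]); o=R@H[:3,3]+s['eef_pos']; return o+d*(z-o[2])/d[2]
E
python3 - <<'E'
from h import *
g=cv2.imread("pics/w1.png"); hsv=cv2.cvtColor(g,cv2.COLOR_BGR2HSV)
m=((hsv[...,2]>190)&(hsv[...,1]<35)).astype(np.uint8)
n,l,st,ce=cv2.connectedComponentsWithStats(m)
for i in range(1,n):
    if st[i,4]>400 and ce[i][1]<260: print(ce[i].round(1),st[i],wplane(ce[i],66).round(1))
E
```

```text
[125.4 169.8] [  86  127   81   86 3997] [444.8 312.9  66. ]
[323.3 214.2] [306 197  36  35 958] [454.1 163.9  66. ]
```

All three views put the round cap within 3 mm of the TCP. I'll lower to just above it.

Emit:
{"method": "carry_out", "body": {"commands": [{"claw":0,"dx":-1,"dy":40,"dz":0,"rx":0,"ry":0,"rz":0},{"claw":0,"dx":-1,"dy":80,"dz":0,"rx":0,"ry":0,"rz":0},{"claw":0,"dx":-1,"dy":115,"dz":0,"rx":0,"ry":0,"rz":0},{"claw":0,"dx":-1,"dy":140,"dz":0,"rx":0,"ry":0,"rz":0},{"claw":0,"dx":-1,"dy":154,"dz":0,"rx":0,"ry":0,"rz":0},{"claw":0,"dx":-1,"dy":158,"dz":0,"rx":0,"ry":0,"rz":0},{"claw":0,"dx":-1,"dy":158,"dz":0,"rx":0,"ry":0,"rz":0},{"claw":0,"dx":-1,"dy":158,"dz":0,"rx":0,"ry":0,"rz":0}]}}

```text
clock: 2.95
eef_pos: [456.4, 164.8, 73.6]
ee_rot: [-0.567, 0.567, -0.423, 0.423]
contact_force: [-1.0, 0.4, 0.6]
gripper_width: 0.0
```

```bash
python3 - <<'E'
from h import *
off([(455.5,167,66),(455.5,167,56)])
cv2.imwrite("pics/w2.png",eyes.camera("wrist")[:,:,::-1])
E
```

```text
t 2.95 pos [456.4 164.8  73.6] F [-1.03  0.35  0.62]
[[ 0.285 -0.     0.959]
 [-0.959 -0.     0.285]
 [ 0.    -1.    -0.   ]]
(455.5, 167, 66) tool shift [-2.4  7.6 -0.2]
(455.5, 167, 56) tool shift [-2.4 17.6 -0.2]
```

View pics/w2.png

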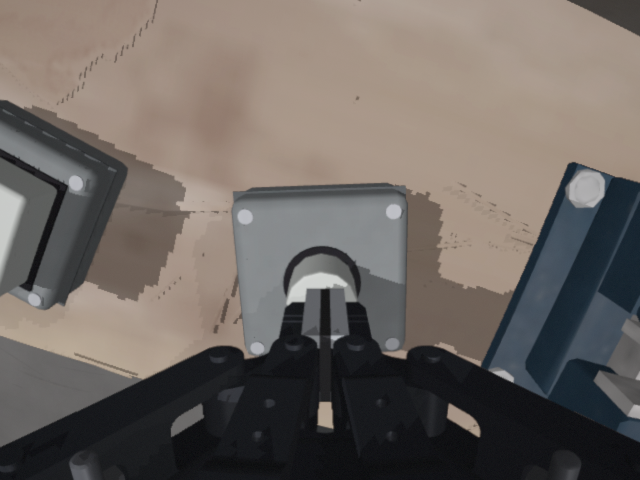

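The fingertips at (324,300) are centred over the round cap at (322,285), 7 mm above it. Pressing in small steps now.

Emit:
{"method": "carry_out", "body": {"commands": [{"claw":0,"dx":0,"dy":2,"dz":0,"rx":0,"ry":0,"rz":0},{"claw":0,"dx":0,"dy":4,"dz":0,"rx":0,"ry":0,"rz":0},{"claw":0,"dx":0,"dy":6,"dz":0,"rx":0,"ry":0,"rz":0},{"claw":0,"dx":0,"dy":8,"dz":0,"rx":0,"ry":0,"rz":0},{"claw":0,"dx":0,"dy":10,"dz":0,"rx":0,"ry":0,"rz":0},{"claw":0,"dx":0,"dy":12,"dz":0,"rx":0,"ry":0,"rz":0},{"claw":0,"dx":0,"dy":12,"dz":0,"rx":0,"ry":0,"rz":0}]}}

```text
clock: 3.7
eef_pos: [456.5, 165.1, 61.5]
ee_rot: [-0.567, 0.567, -0.423, 0.423]
contact_force: [-0.1, 0.6, 1.0]
gripper_width: -0.0
```

Emit:
{"method": "carry_out", "body": {"commands": [{"claw":0,"dx":0,"dy":1.5,"dz":0,"rx":0,"ry":0,"rz":0},{"claw":0,"dx":0,"dy":3,"dz":0,"rx":0,"ry":0,"rz":0},{"claw":0,"dx":0,"dy":4.5,"dz":0,"rx":0,"ry":0,"rz":0}]}}

```text
clock: 4.0
eef_pos: [456.5, 165.2, 57.0]
ee_rot: [-0.567, 0.567, -0.423, 0.423]
contact_force: [-0.8, 0.1, 3.8]
gripper_width: 0.1
```

```bash
python3 - <<'E'
from h import *
off([(455.5,167,55)])
cv2.imwrite("pics/w3.png",eyes.camera("wrist")[:,:,::-1])
E
```

```text
t 4.0 pos [456.5 165.2  57. ] F [-0.76  0.1   3.79]
[[ 0.285  0.     0.959]
 [-0.959 -0.     0.285]
 [ 0.    -1.     0.   ]]
(455.5, 167, 55) tool shift [-2.   2.  -0.4]
```

View pics/w3.png

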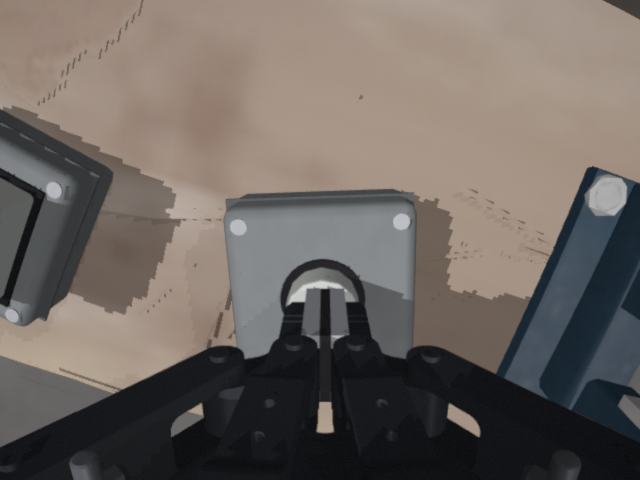

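Force 3.8 N matches the cap sliding, and it is visibly lower. A little further.

Emit:
{"method": "carry_out", "body": {"commands": [{"claw":0,"dx":0,"dy":1,"dz":0,"rx":0,"ry":0,"rz":0},{"claw":0,"dx":0,"dy":2,"dz":0,"rx":0,"ry":0,"rz":0}]}}

```text
clock: 4.25
eef_pos: [456.5, 165.1, 54.7]
ee_rot: [-0.567, 0.567, -0.423, 0.423]
contact_force: [-0.6, -0.5, 4.2]
gripper_width: 0.3
```

About 11 mm down with 4.2 N. I'll lift straight up, then check the cap.

Emit:
{"method": "carry_out", "body": {"commands": [{"claw":0,"dx":0,"dy":-10,"dz":0,"rx":0,"ry":0,"rz":0},{"claw":0,"dx":0,"dy":-40,"dz":0,"rx":0,"ry":0,"rz":0},{"claw":0,"dx":0,"dy":-80,"dz":0,"rx":0,"ry":0,"rz":0},{"claw":0,"dx":0,"dy":-110,"dz":0,"rx":0,"ry":0,"rz":0},{"claw":0,"dx":0,"dy":-110,"dz":0,"rx":0,"ry":0,"rz":0}]}}

```text
clock: 4.75
eef_pos: [459.7, 165.9, 169.3]
ee_rot: [0.569, -0.564, 0.42, -0.425]
contact_force: [-0.0, 0.9, -0.2]
gripper_width: -0.1
```

```bash
python3 - <<'E'
from h import *
off([(445,316,165),(445,316,75)])
cv2.imwrite("pics/w4.png",eyes.camera("wrist")[:,:,::-1])
E
```

```text
t 4.75 pos [459.7 165.9 169.3] F [-0.01  0.9  -0.21]
[[ 0.285  0.01   0.958]
 [-0.959  0.002  0.285]
 [ 0.001 -1.     0.01 ]]
(445, 316, 165) tool shift [-148.1    4.5   28.7]
(445, 316, 75) tool shift [-148.2   94.5   27.8]
```

View pics/w4.png

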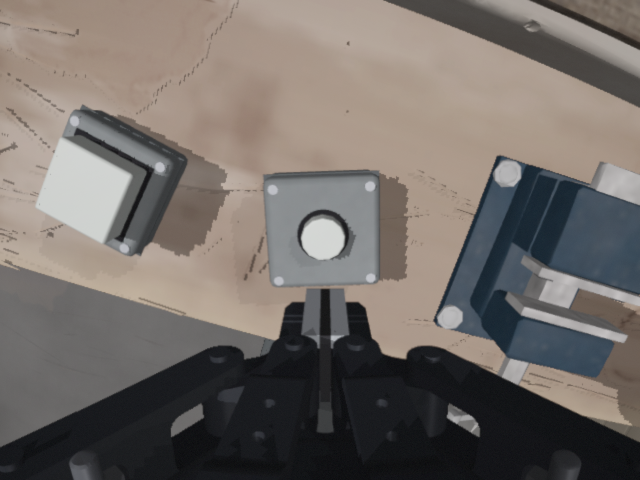

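The round cap at (323,238) now sits low with almost no side showing, and its box hasn't moved. On to the square.

Emit:
{"method": "carry_out", "body": {"commands": [{"claw":0,"dx":-40,"dy":0,"dz":8,"rx":0,"ry":0,"rz":0},{"claw":0,"dx":-80,"dy":0,"dz":16,"rx":0,"ry":0,"rz":0},{"claw":0,"dx":-120,"dy":3,"dz":24,"rx":0,"ry":0,"rz":0},{"claw":0,"dx":-148,"dy":4,"dz":28,"rx":0,"ry":0,"rz":0},{"claw":0,"dx":-148,"dy":4,"dz":28,"rx":0,"ry":0,"rz":0},{"claw":0,"dx":-148,"dy":4,"dz":28,"rx":0,"ry":0,"rz":0}]}}

```text
clock: 5.4
eef_pos: [441.6, 315.0, 161.5]
ee_rot: [0.567, -0.567, 0.421, -0.423]
contact_force: [0.4, -0.1, 0.4]
gripper_width: -0.0
```

```bash
python3 - <<'E'
from h import *
off([(445,316,74),(445,316,55)])
cv2.imwrite("pics/w5.png",eyes.camera("wrist")[:,:,::-1])
g=cv2.imread("pics/w5.png"); hsv=cv2.cvtColor(g,cv2.COLOR_BGR2HSV)
m=((hsv[...,2]>190)&(hsv[...,1]<35)).astype(np.uint8)
n,l,st,ce=cv2.connectedComponentsWithStats(m)
for i in range(1,n):
    if st[i,4]>400 and ce[i][1]<290: print(ce[i].round(1),st[i],wplane(ce[i],66).round(1),wplane(ce[i],55).round(1))
E
```

```text
t 5.4 pos [441.6 315.  161.5] F [ 0.45 -0.13  0.43]
[[ 0.287  0.003  0.958]
 [-0.958 -0.001  0.287]
 [ 0.002 -1.     0.002]]
(445, 316, 74) tool shift [-0.1 87.6  3.3]
(445, 316, 55) tool shift [ -0.2 106.6   3.3]
[50.2 56. ] [ 25  27  42  49 843] [499.  488.4  66. ] [498.6 495.5  55. ]
[325.2 232.1] [ 272  180  109  105 6332] [445.7 313.9  66. ] [442.9 313.   55. ]
[551.1 274.5] [533 260  37  29 804] [459.7 172.6  66. ] [457.5 165.2  55. ]
```

View pics/w5.png

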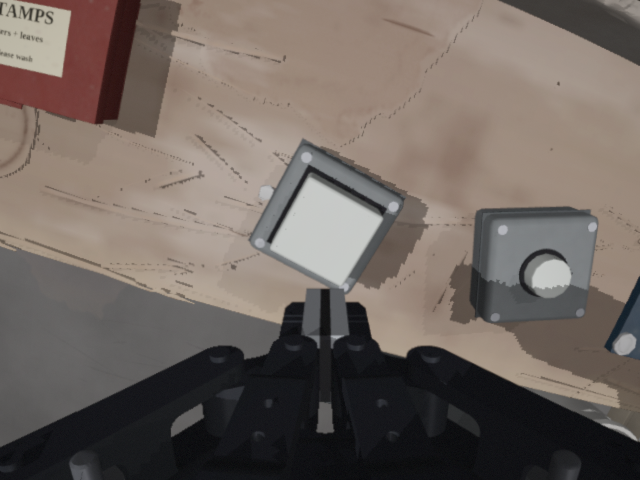

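The round cap's ray meets its known position at z≈55, not 66, so it is confirmed down about 11 mm. The square cap at (325,232) is at (445,315). Lowering.

Emit:
{"method": "carry_out", "body": {"commands": [{"claw":0,"dx":0,"dy":35,"dz":3,"rx":0,"ry":0,"rz":0},{"claw":0,"dx":0,"dy":65,"dz":3,"rx":0,"ry":0,"rz":0},{"claw":0,"dx":0,"dy":82,"dz":3,"rx":0,"ry":0,"rz":0},{"claw":0,"dx":0,"dy":89,"dz":3,"rx":0,"ry":0,"rz":0},{"claw":0,"dx":0,"dy":90,"dz":3,"rx":0,"ry":0,"rz":0},{"claw":0,"dx":0,"dy":90,"dz":3,"rx":0,"ry":0,"rz":0}]}}

```text
clock: 6.05
eef_pos: [445.8, 314.9, 72.5]
ee_rot: [0.567, -0.566, 0.422, -0.424]
contact_force: [1.6, 0.1, -0.0]
gripper_width: -0.0
```

Emit:
{"method": "carry_out", "body": {"commands": [{"claw":0,"dx":0,"dy":2,"dz":0,"rx":0,"ry":0,"rz":0},{"claw":0,"dx":0,"dy":4,"dz":0,"rx":0,"ry":0,"rz":0},{"claw":0,"dx":0,"dy":6,"dz":0,"rx":0,"ry":0,"rz":0},{"claw":0,"dx":0,"dy":8,"dz":0,"rx":0,"ry":0,"rz":0},{"claw":0,"dx":0,"dy":10,"dz":0,"rx":0,"ry":0,"rz":0}]}}

```text
clock: 6.55
eef_pos: [446.0, 315.0, 62.8]
ee_rot: [0.568, -0.566, 0.421, -0.424]
contact_force: [-0.4, -0.4, 3.6]
gripper_width: -0.4
```

Emit:
{"method": "carry_out", "body": {"commands": [{"claw":0,"dx":0,"dy":2,"dz":0,"rx":0,"ry":0,"rz":0},{"claw":0,"dx":0,"dy":4,"dz":0,"rx":0,"ry":0,"rz":0},{"claw":0,"dx":0,"dy":5.5,"dz":0,"rx":0,"ry":0,"rz":0}]}}

```text
clock: 6.85
eef_pos: [446.0, 315.1, 57.3]
ee_rot: [0.568, -0.566, 0.421, -0.424]
contact_force: [-0.2, -0.3, 2.9]
gripper_width: -0.3
```

Emit:
{"method": "carry_out", "body": {"commands": [{"claw":0,"dx":0,"dy":1.5,"dz":0,"rx":0,"ry":0,"rz":0},{"claw":0,"dx":0,"dy":2.5,"dz":0,"rx":0,"ry":0,"rz":0},{"claw":0,"dx":0,"dy":2.5,"dz":0,"rx":0,"ry":0,"rz":0}]}}

```text
clock: 7.15
eef_pos: [446.0, 315.0, 54.5]
ee_rot: [0.568, -0.566, 0.421, -0.424]
contact_force: [-0.2, 0.7, 1.9]
gripper_width: 0.1
```

Emit:
{"method": "carry_out", "body": {"commands": [{"claw":0,"dx":0,"dy":-10,"dz":0,"rx":0,"ry":0,"rz":0},{"claw":0,"dx":0,"dy":-40,"dz":0,"rx":0,"ry":0,"rz":0},{"claw":0,"dx":0,"dy":-80,"dz":0,"rx":0,"ry":0,"rz":0},{"claw":0,"dx":0,"dy":-125,"dz":0,"rx":0,"ry":0,"rz":0},{"claw":0,"dx":0,"dy":-170,"dz":0,"rx":0,"ry":0,"rz":0},{"claw":0,"dx":0,"dy":-170,"dz":0,"rx":0,"ry":0,"rz":0}]}}

```text
clock: 7.75
eef_pos: [448.7, 317.2, 231.9]
ee_rot: [0.572, -0.561, 0.419, -0.426]
contact_force: [0.3, 1.2, 0.1]
gripper_width: -0.1
```

```bash
python3 - <<'E'
from h import *
off([(433,-235,225)])
cv2.imwrite("pics/w6.png",eyes.camera("wrist")[:,:,::-1])
g=cv2.imread("pics/w6.png"); hsv=cv2.cvtColor(g,cv2.COLOR_BGR2HSV)
m=((hsv[...,2]>190)&(hsv[...,1]<35)).astype(np.uint8)
n,l,st,ce=cv2.connectedComponentsWithStats(m)
for i in range(1,n):
    if st[i,4]>400 and ce[i][1]<290: print(ce[i].round(1),st[i],wplane(ce[i],66).round(1),wplane(ce[i],55).round(1))
E
```

```text
t 7.75 pos [448.7 317.2 231.9] F [0.34 1.16 0.14]
[[ 0.285  0.017  0.958]
 [-0.959  0.006  0.285]
 [-0.001 -1.     0.019]]
(433, -235, 225) tool shift [ 524.8    3.1 -172.5]
[79.9 65.8] [  37   30   87   68 3114] [502.  511.6  66. ] [501.6 517.9  55. ]
[325.6 217.8] [ 285  178   83   80 3671] [445.6 313.9  66. ] [443.2 313.1  55. ]
[507.2 259.1] [493 244  30  31 723] [454.6 170.6  66. ] [452.6 164.8  55. ]
```

View pics/w6.png

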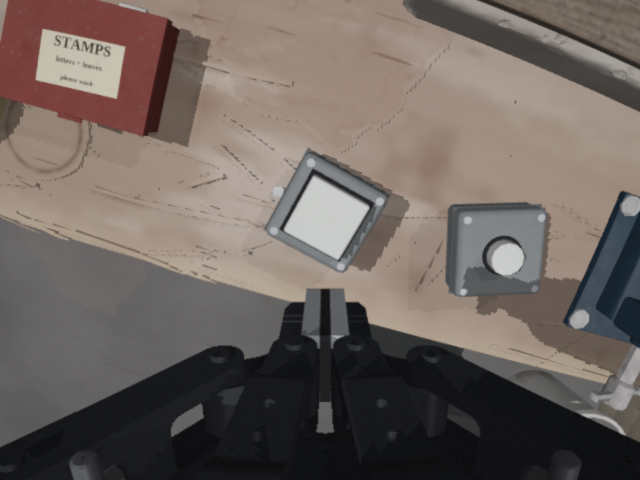

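The square cap at (326,218) is sunk evenly in its housing and the box is in place. Now across to the bar at 230 mm, above the vice.

Emit:
{"method": "carry_out", "body": {"commands": [{"claw":0,"dx":44,"dy":0,"dz":-14,"rx":0,"ry":0,"rz":0},{"claw":0,"dx":87,"dy":0,"dz":-29,"rx":0,"ry":0,"rz":0},{"claw":0,"dx":131,"dy":0,"dz":-43,"rx":0,"ry":0,"rz":0},{"claw":0,"dx":175,"dy":0,"dz":-58,"rx":0,"ry":0,"rz":0},{"claw":0,"dx":219,"dy":0,"dz":-72,"rx":0,"ry":0,"rz":0},{"claw":0,"dx":262,"dy":0,"dz":-86,"rx":0,"ry":0,"rz":0},{"claw":0,"dx":306,"dy":0,"dz":-101,"rx":0,"ry":0,"rz":0},{"claw":0,"dx":350,"dy":0,"dz":-115,"rx":0,"ry":0,"rz":0},{"claw":0,"dx":350,"dy":0,"dz":-115,"rx":0,"ry":0,"rz":0},{"claw":0,"dx":350,"dy":0,"dz":-115,"rx":0,"ry":0,"rz":0}]}}

```text
clock: 8.8
eef_pos: [435.7, -52.6, 226.0]
ee_rot: [0.57, -0.563, 0.422, -0.425]
contact_force: [0.5, 0.4, 0.4]
gripper_width: 0.1
```

```bash
python3 - <<'E'
from h import *
off([(433,-235,225)]); print(telemetry.sense()['q'].round(2))
E
```

```text
t 8.8 pos [435.7 -52.6 226. ] F [0.54 0.35 0.4 ]
[[ 0.282  0.01   0.959]
 [-0.959  0.005  0.282]
 [-0.002 -1.     0.011]]
(433, -235, 225) tool shift [ 1.742e+02  1.000e-01 -5.390e+01]
[-0.29  0.07  1.78  0.01  1.28  1.  ]
```

Emit:
{"method": "carry_out", "body": {"commands": [{"claw":0,"dx":44,"dy":0,"dz":-14,"rx":-0.01,"ry":0,"rz":0},{"claw":0,"dx":88,"dy":0,"dz":-27,"rx":-0.01,"ry":0,"rz":0},{"claw":0,"dx":131,"dy":0,"dz":-41,"rx":-0.01,"ry":0,"rz":0},{"claw":0,"dx":174,"dy":0,"dz":-54,"rx":-0.01,"ry":0,"rz":0},{"claw":0,"dx":174,"dy":0,"dz":-54,"rx":-0.01,"ry":0,"rz":0},{"claw":0,"dx":174,"dy":0,"dz":-54,"rx":-0.01,"ry":0,"rz":0}]}}

```text
clock: 9.4
eef_pos: [432.9, -233.5, 224.1]
ee_rot: [0.567, -0.565, 0.425, -0.422]
contact_force: [-0.5, 0.3, 0.3]
gripper_width: 0.0
```

```bash
python3 - <<'E'
from h import *
off([(433,-235,72)])
cv2.imwrite("pics/w7.png",eyes.camera("wrist")[:,:,::-1])
g=cv2.imread("pics/w7.png"); hsv=cv2.cvtColor(g,cv2.COLOR_BGR2HSV)
m=((hsv[...,2]>190)&(hsv[...,1]<35)).astype(np.uint8)
n,l,st,ce=cv2.connectedComponentsWithStats(m)
for i in range(1,n):
    if st[i,4]>300 and ce[i][1]<290: print(ce[i].round(1),st[i],wplane(ce[i],66).round(1),wplane(ce[i],55).round(1))
E
```

```text
t 9.4 pos [ 432.9 -233.5  224.1] F [-0.48  0.32  0.31]
[[ 0.282 -0.001  0.959]
 [-0.959  0.005  0.282]
 [-0.005 -1.     0.   ]]
(433, -235, 72) tool shift [  2.2 152.1  -0.4]
[243.3  22.9] [ 197    0   83   55 1831] [ 541.8 -144.8   66. ] [ 543.4 -142.3   55. ]
[330.  215.7] [ 304  177   53   79 1766] [ 432.6 -237.3   66. ] [ 430.2 -238.1   55. ]
```

View pics/w7.png

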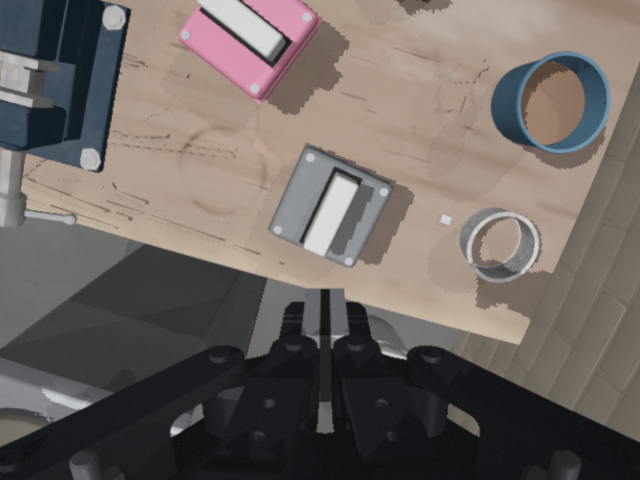

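The grey bar box is at (331,212), with its cap at (433,-237), consistent with the top view. The pink one is off at (245,35). Lowering with dx +3.

Emit:
{"method": "carry_out", "body": {"commands": [{"claw":0,"dx":3,"dy":40,"dz":0,"rx":0,"ry":0,"rz":0},{"claw":0,"dx":3,"dy":80,"dz":0,"rx":0,"ry":0,"rz":0},{"claw":0,"dx":3,"dy":115,"dz":0,"rx":0,"ry":0,"rz":0},{"claw":0,"dx":3,"dy":140,"dz":0,"rx":0,"ry":0,"rz":0},{"claw":0,"dx":3,"dy":150,"dz":0,"rx":0,"ry":0,"rz":0},{"claw":0,"dx":3,"dy":151,"dz":0,"rx":0,"ry":0,"rz":0},{"claw":0,"dx":3,"dy":151,"dz":0,"rx":0,"ry":0,"rz":0}]}}

```text
clock: 10.15
eef_pos: [434.4, -234.4, 74.2]
ee_rot: [0.568, -0.565, 0.424, -0.422]
contact_force: [0.1, -1.3, 0.6]
gripper_width: -0.3
```

```bash
python3 - <<'E'
from h import *
off([(433,-237,66)])
cv2.imwrite("pics/w8.png",eyes.camera("wrist")[:,:,::-1])
E
```

```text
t 10.15 pos [ 434.4 -234.4   74.2] F [ 0.09 -1.28  0.62]
[[ 0.284  0.     0.959]
 [-0.959  0.004  0.284]
 [-0.004 -1.     0.001]]
(433, -237, 66) tool shift [ 2.1  8.2 -2.1]
```

View pics/w8.png

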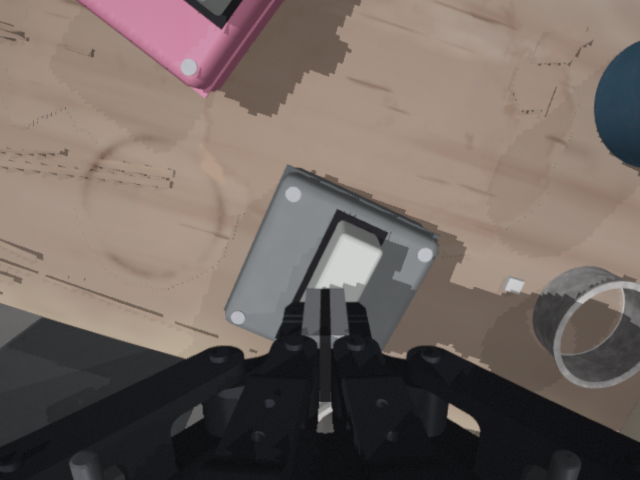

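The tips at (324,300) are over the bar near its centre. Shift by 2 mm more and press.

Emit:
{"method": "carry_out", "body": {"commands": [{"claw":0,"dx":2,"dy":0,"dz":-1,"rx":0,"ry":0,"rz":0},{"claw":0,"dx":2,"dy":2,"dz":-1,"rx":0,"ry":0,"rz":0},{"claw":0,"dx":2,"dy":4,"dz":-1,"rx":0,"ry":0,"rz":0},{"claw":0,"dx":2,"dy":6,"dz":-1,"rx":0,"ry":0,"rz":0},{"claw":0,"dx":2,"dy":8,"dz":-1,"rx":0,"ry":0,"rz":0},{"claw":0,"dx":2,"dy":10,"dz":-1,"rx":0,"ry":0,"rz":0},{"claw":0,"dx":2,"dy":12,"dz":-1,"rx":0,"ry":0,"rz":0}]}}

```text
clock: 10.9
eef_pos: [434.2, -237.1, 62.7]
ee_rot: [0.568, -0.565, 0.424, -0.423]
contact_force: [-0.6, 0.2, 3.5]
gripper_width: 0.0
```

Emit:
{"method": "carry_out", "body": {"commands": [{"claw":0,"dx":0,"dy":2,"dz":0,"rx":0,"ry":0,"rz":0},{"claw":0,"dx":0,"dy":4,"dz":0,"rx":0,"ry":0,"rz":0},{"claw":0,"dx":0,"dy":5.5,"dz":0,"rx":0,"ry":0,"rz":0}]}}

```text
clock: 11.2
eef_pos: [434.2, -237.1, 57.1]
ee_rot: [0.568, -0.566, 0.424, -0.423]
contact_force: [-0.7, 1.3, 2.7]
gripper_width: -0.3
```

Emit:
{"method": "carry_out", "body": {"commands": [{"claw":0,"dx":0,"dy":1.5,"dz":0,"rx":0,"ry":0,"rz":0},{"claw":0,"dx":0,"dy":2.5,"dz":0,"rx":0,"ry":0,"rz":0},{"claw":0,"dx":0,"dy":2.5,"dz":0,"rx":0,"ry":0,"rz":0}]}}

```text
clock: 11.5
eef_pos: [434.2, -237.1, 54.3]
ee_rot: [0.568, -0.566, 0.424, -0.423]
contact_force: [0.4, 0.8, 0.8]
gripper_width: 0.5
```

Emit:
{"method": "carry_out", "body": {"commands": [{"claw":0,"dx":0,"dy":-10,"dz":0,"rx":0,"ry":0,"rz":0},{"claw":0,"dx":0,"dy":-40,"dz":0,"rx":0,"ry":0,"rz":0},{"claw":0,"dx":0,"dy":-80,"dz":0,"rx":0,"ry":0,"rz":0},{"claw":0,"dx":0,"dy":-125,"dz":0,"rx":0,"ry":0,"rz":0},{"claw":0,"dx":0,"dy":-170,"dz":0,"rx":0,"ry":0,"rz":0},{"claw":0,"dx":0,"dy":-170,"dz":0,"rx":0,"ry":0,"rz":0},{"claw":0,"dx":0,"dy":-170,"dz":0,"rx":0,"ry":0,"rz":0}]}}

```text
clock: 12.2
eef_pos: [434.5, -237.9, 225.8]
ee_rot: [0.568, -0.565, 0.422, -0.424]
contact_force: [0.0, 0.3, -0.8]
gripper_width: -0.1
```

```bash
python3 - <<'E'
from h import *
off([])
cv2.imwrite("pics/w9.png",eyes.camera("wrist")[:,:,::-1])
a=eyes.camera("scene")[:,:,::-1]; cv2.imwrite("pics/scene9.png",a)
b=cv2.imread("pics/scene0.png")
crop=lambda i:np.hstack([cv2.resize(i[150:350,300:420],None,fx=2.9,fy=2.9,interpolation=2)])
cv2.imwrite("pics/cmp.png",np.hstack([crop(b),crop(a)]))
E
```

```text
t 12.2 pos [ 434.5 -237.9  225.8] F [ 0.02  0.34 -0.81]
[[ 0.284  0.003  0.959]
 [-0.959  0.001  0.284]
 [-0.    -1.     0.004]]
```

View pics/w9.png

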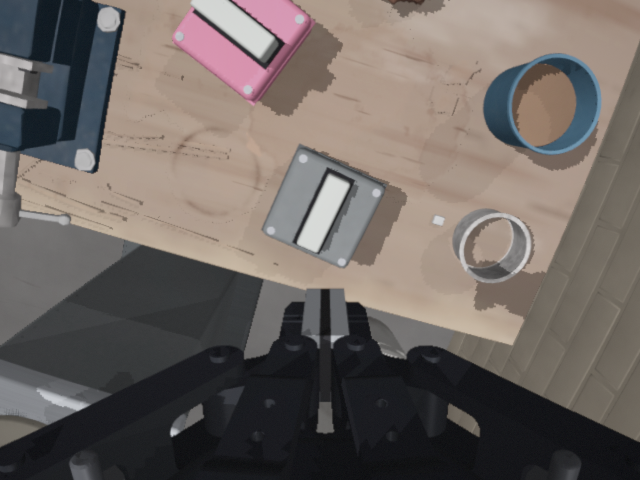

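View pics/cmp.png

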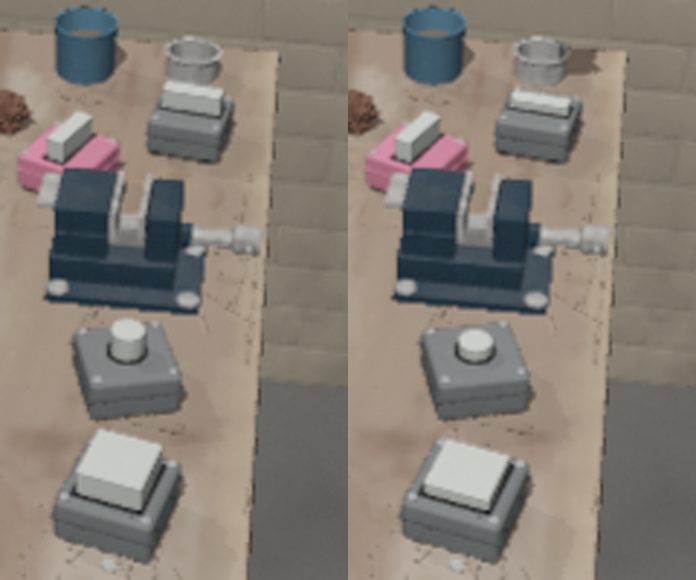

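The before/after crops show all three grey-box caps clearly lower and the boxes and bystanders unmoved. The robot is clear at z 226. Handing in.

```bash
python3 -c "
from plant import workorder
print(workorder.job_done())"
```

```text
the job is handed in; nothing more can be done
None
```

I pressed the round, square and bar caps in that order with the shut fingertips, and handed the job in at about 12.3 s of the 45 s allowed. The hand-in gives no verdict.

- **Depth:** The fingertips reached z = 54.7, 54.5 and 54.3 mm, so each cap should be about 11–12 mm down of its 14 mm. The cap depths themselves could not be read directly.
- **Force:** The highest wrist reading I saw while pressing was about 4 N. I only read it at the end of each move, so short peaks between readings would not show.
- **Final pictures:** The before/after scene pictures show all three caps clearly lower. The boxes, vice, pink look-alike, water pot, clay cutter and clay lump appear unmoved. The stamp tin was outside that crop, but the arm never went near it.
- **Disagreement:** The camera views differed by 1–5 mm on the cap positions, most for the bar cap. I settled this with the wrist camera before each press.

The arm was clear of everything at z = 226 mm when I handed in.

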